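Shut and lock the filter-bay cover of a vacuum packer

ROBOT

A 7-joint arm with a two-finger parallel gripper is mounted at the origin on the work surface. World frame = base frame: x ahead of the robot, y to its left, z up, the work surface at z = 0. Lengths are in m, angles in rad, forces in N, time in s.
With the tool pointing down it reaches from about 0.4 to 0.875 m from the base axis. Payload 19.3 kg.
Tool frame: the origin (TCP) lies where the fingers leave the gripper's body, on its centre line; the fingertips stand bot.tip_reach ahead of it and the grasp point (between the pads) lies 54 mm ahead of it (bot.tip_reach is the distance from the TCP to the fingertips, in m); z points along the fingers, y is the line along which they close (so a half turn about z gives the same grasp; the last joint's range is limited). The gripper opens to 85 mm and grips with 20 to 120 N. Pads are 22 mm wide; open, the fingers measure 114 mm over their backs; the gripper's body (76 mm by 85 mm) begins 54 mm behind the grasp point. The pads swing forward as they close: fully open they stand 13 mm farther back than shut.
Start: joints at [-1.41, 0.521, -0.036, 1.599, 0.021, 1.021, -0.113], TCP at [0.143, 0.608, 0.304] pointing down, gripper open.
Joint ranges: [-2.91, 2.91], [-0.3, 2.13], [-1.5, 1.42], [0.17, 2.43], [-1.26, 4.41], [0.16, 1.93], [-2.52, 2.52]. Speed limits (rad/s): [1.89, 1.89, 2.39, 2.39, 3.01, 3.01, 3.01].

INTERFACE

Orientations are given as [roll, pitch, yaw] about the fixed x, y, z axes, in that order (R = Rz(yaw) Ry(pitch) Rx(roll)).
In Python, from workcell import bot gives the robot as it stands. The module is installed in compiled form; this text tells all that it offers.
- The arm moves only by the shell command python3 -m jog 'ROWS' [FORCE]. ROWS is JSON, a list that holds one entry, the list of rows, each a list of 7 numbers: the shift along the tool's x, y, z in mm, then the turn, a rotation vector about the tool's x, y, z in rad, then the opening, from 0 (shut) to 1 (fully open). In form: [[[tx, ty, tz, wx, wy, wz, fingers], ...]]. A call has 1 to 5 rows; each row shifts and turns the commanded pose from where the row before left it, along the tool's axes as they then stand; what a row does not reach is not made up. A row lasts 1/10 s, in which the tool goes at most 50 mm and 8.59 degrees, less where a joint would pass 70% of its speed; a pose out of reach is approached as far as the arm can. A call is refused whole if a number of a shift passes 50 or a number of a turn 0.15, either way. A call with a gripper value outside its range is refused whole. The fingers move at their own pace and stop on an object; FORCE is the grip in N (left out, the last holds). Time passes only in rows, so rows that do not move let the fingers close. It gives the time, the measured TCP pose, the force, the opening and the grip force at its end, in the units of the state.
- bot.observe(): the state, without advancing time (a new reading comes with each control period).
- bot.grab_frame(name): name is "scene" or "top" or "wrist"; returns a dict with "img" (420x560x3 uint8, red, green, blue), "intrinsics" (3x3 intrinsics, pixels), "k1" (the pictures are not rectified: a ray, as slopes to the right and down, at radius r is drawn at 1 + k1 r^2 times it, then the intrinsics apply), "R" (3x3) and "t" (3): a world point X has camera coordinates R X + t; the wrist camera has in their place "tool_from_camera" (4x4, takes a point from camera to tool coordinates, whose origin is the TCP and whose axes are the flange's). Camera axes: x right, y down, z forward; pixel columns grow to the right and rows downward; lengths in m; the calibration is good to about 2 mm. A picture is of the moment at which its call begins: read the wrist's pose just before it. There is no depth.
- bot.job_done(): hands the job in; it is judged then, once.
Trained networks look in a picture, given as the dict that the camera call returned (one of the last four; its "shot" number tells which), for a name from the list of things; names that differ only in an ending like _2 or _b are one class to them, and where a whole thing is asked for, a point or a joint stands for the part that bears it (a point fixed in the world has none). Each returns a list of dicts, best first, with "conf" (0 to 1); they miss things now and then, are a little off and sometimes report something else, mostly with a low value. They report only what shows in the picture. A call takes as long as a camera call.
- bot.trace(query, picture): "region" (420x560 bool, what is visible of it).
- bot.spot_point(query, picture): "xyz" ([x, y, z] in m, in world coordinates, good to about 4 mm: a listed point, or the origin of a listed thing).
The state is a dict: "clock": time; "qpos": joint angles; "qd": joint speeds; "joint_efforts": joint torques, N m; "position": TCP position; "tool_rot": TCP orientation; "force": force on the tool from outside, world axes, zero at the start; "moment": the same for the moment, N m; "grip_width": finger opening in m; "finger_force": force on a finger pad.
Only numpy, scipy, OpenCV 4.12 (cv2) and the standard library are available. Lean on these libraries where they do the work, as an engineer would, in place of code of your own. Each camera call takes 0.05 s, during which the arm holds its last target. There are 200 camera calls.

TASK

The pump filter of the bench-top vacuum packer has been changed and the hinged cover of its service bay still stands ajar. Push the cover fully shut with your fingertips, then set a fingertip in the slot of its round orange quarter-turn latch and turn it clockwise a quarter turn, right up to its stop, so that the cover is locked. Work by pushing only: do not grasp anything, do not lift the cover or reach under it, and leave the tin, filter, bottle, knife and food where they are.

Things in the scene. Friction and masses are not known exactly. Their poses are not given: they have to be found in the camera images.
- packer: Bench-top vacuum packer, a fixed stainless box 360 mm deep (x) by 560 mm wide (y) with its deck 200 mm above the table. Seen from the robot a clear domed lid 50 mm high covers the chamber on its right half; the service bay with its hinged cover is on the left half. Origin: centre of the footprint, on the table; x points to its back (away from the robot), y to its left.
- packer_hinge (a point): Middle of the cover's hinge line, at deck height, at the back of the bay. Its axes are fixed to the packer and do not swing with the cover: x to the packer's back, y to its left along the hinge line, z up. The cover reaches from here 240 mm towards -x, to its free front edge, and 110 mm either way along y.
- cover (a joint): Swing of the bay cover, a flat bright metal panel 240 x 220 mm, 12 mm thick (shut, its top face is 12 mm above the deck), about 0.5 kg with latch. 0 = shut, against a stop; positive = free front edge raised, rad. Starts ajar at 0.25 to 0.6. A friction hinge: the cover stays wherever it is left; 1 to 6 N pressed down near the front swings it.
- cover_push (a point): A good place to push: a point of the cover's top face left of the latch, 160 mm from the hinge line and 82 mm left of the cover's middle line. Swings with the cover: x towards the hinge, y left, z out of the top face.
- cover_liner: Black pad 216 x 186 x 12 mm under the cover, not to be touched. Origin in the middle of its upper face (the cover's underside); its axes swing with the cover.
- latch_slot (a point): Centre of the finger slot of the round orange latch dial, level with the dial's top. The slot is a straight trough across the dial's middle, 30 mm wide, 66 mm long, 16 mm deep, with upright walls, closed ends and a black floor 2 mm above the cover's top face. Axes turn with the dial: x along the slot to the white mark, y across it, z out of the dial. It lies 180 mm from the hinge line on the cover's middle line.
- latch_mark (a point): White mark on the dial's top at one end of the slot, 38 mm from the dial's centre. The dial is 85 mm across and flush inside a grey sloping bezel, 112 mm across and 18 mm high above the cover's top face, that does not turn. A red dot on the bezel (right side) shows unlocked, a green dot (front) locked.
- latch (a joint): Turn of the dial, rad: 0 = unlocked, slot parallel to the hinge, white mark at the right; grows clockwise seen from above to a firm stop at 1.571 = locked, mark at the front. Starts at 0 to 0.25. Takes about 0.2 N m, stays where left. Its tongue, under the mark, slides beneath the bay's front rim: shut the cover first; an open cover cannot be shut with the latch beyond 0.5.
- sausage: A cut length of salami, 58 mm thick and 150 mm long, lying on the board; origin under its middle.
- slice_a: The slice of salami nearest the knife, 58 mm across, 7 mm thick, on the board; origin under its centre.
- knife: A cook's knife lying on the board, white 115 mm handle, steel blade, 290 mm in all; origin near the joint of blade and handle.
- grease_tin: A white tin with a blue lid, 55 mm across, 46 mm high, standing on the packer's deck behind the cover's hinge; origin under its centre.
- old_filter: The used filter cartridge, beige and pleated with a blue end cap, 60 mm across, 124 mm high, standing on the table left of the packer; origin under its centre.
- oil_bottle: An amber pump-oil bottle with a red cap, 64 mm across, 150 mm high, standing on the table left of the packer; origin under its centre.

How it is judged:
By the outcome, as a careful person would: the job done as asked, in the order asked, and still so for the second after the job is handed in, with the robot touching nothing.
It also fails if it takes over 48 s, if anything falls off the work surface, if the arm or the gripper's body presses on something with over 40 N, if the wrist force passes 120 N, or if a joint passes its speed limit or range.

## Working session

There is one attempt and no reset: what is moved stays moved. The work goes in short steps, Python scripts to look and compute and a shell command to move; the robot and the scene stay as the last step left them, time stands still between calls to the robot, and variables do not carry over. Pictures are saved under pics/ and viewed, at most 10 in all, crops included, and the job is handed in when it is done.

```bash
mkdir -p pics; cat > h.py <<'E'
import numpy as np, cv2
from workcell import bot
from scipy.spatial.transform import Rotation as Ro
def shot(name,fn=None):
    f=bot.grab_frame(name)
    if fn: cv2.imwrite('pics/'+fn,f['img'][:,:,::-1])
    return f
def pts(f,names):
    for n in names:
        r=bot.spot_point(n,f)
        print(n,[(np.round(d['xyz'],4).tolist(),round(d['conf'],2)) for d in r[:2]])
def st():
    s=bot.observe(); print({k:np.round(s[k],3).tolist() for k in ('clock','qpos','position','tool_rot','force','grip_width')}); return s
E
python3 - <<'E'
from h import *
s=st(); print(bot.tip_reach)
N=['packer','packer_hinge','cover_push','latch_slot','latch_mark','cover_liner','grease_tin','old_filter','oil_bottle']
a=shot('scene','s1.png'); pts(a,N)
b=shot('top','t1.png'); pts(b,N)
cv2.imwrite('pics/st1.png',cv2.resize(np.vstack([a['img'],b['img']]),(448,600)[::1])[:,:,::-1])
print(bot.observe()['clock'])
E
```

```text
{'clock': 0.0, 'qpos': [-1.41, 0.522, -0.036, 1.6, 0.021, 1.021, -0.113], 'position': [0.143, 0.608, 0.303], 'tool_rot': [-3.14, 0.0, 2.911], 'force': [-0.015, 0.088, 1.06], 'grip_width': 0.085}
0.0726
packer [([0.7098, -0.0349, 0.1982], 0.38)]
packer_hinge [([0.7121, -0.0362, 0.1976], 0.6), ([0.7634, -0.0963, 0.2002], 0.21)]
cover_push [([0.5881, 0.0536, 0.3001], 0.61)]
latch_slot [([0.574, -0.0272, 0.3186], 0.86), ([0.5594, 0.4633, 0.0188], 0.68)]
latch_mark [([0.571, -0.0617, 0.3242], 0.82), ([0.5862, 0.0517, 0.2967], 0.45)]
cover_liner []
grease_tin [([0.7609, -0.0965, 0.1983], 0.92)]
old_filter [([0.6251, 0.2829, 0.0039], 0.67)]
oil_bottle [([0.4089, 0.2814, 0.0002], 0.86)]
packer [([0.5157, 0.5413, 0.0207], 0.74)]
packer_hinge [([0.7137, -0.0397, 0.202], 0.88)]
cover_push [([0.5902, 0.0546, 0.2977], 0.66)]
latch_slot [([0.5737, -0.0306, 0.3253], 0.58), ([0.7558, -0.0945, 0.2012], 0.35)]
latch_mark [([0.5658, -0.0638, 0.3277], 0.74)]
cover_liner [([0.5135, 0.5404, 0.0217], 0.45), ([0.493, 0.3857, 0.0214], 0.44)]
grease_tin [([0.7591, -0.0968, 0.2027], 0.86)]
old_filter []
oil_bottle [([0.4082, 0.2826, -0.0028], 0.96), ([0.7591, -0.097, 0.2005], 0.56)]
1.0
```

View pics/t1.png

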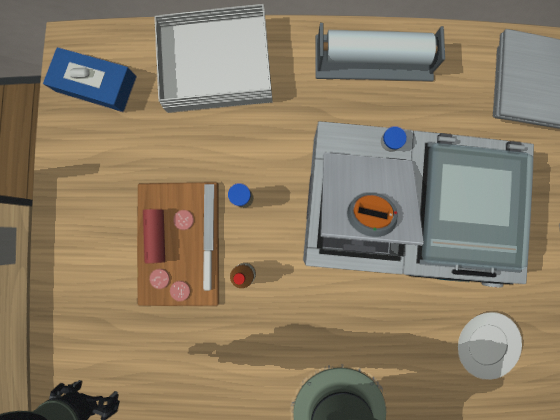

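View pics/s1.png

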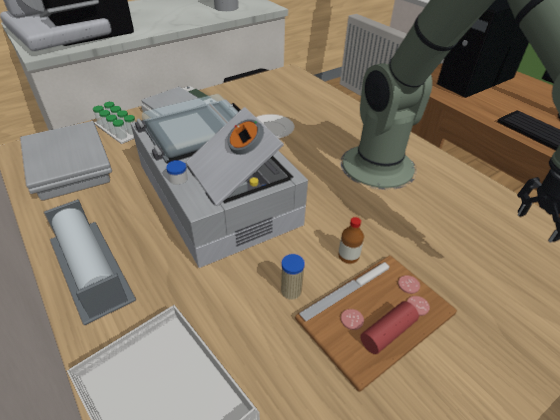

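The top view shows the packer at the right, with the cover ajar (pixel 370,190) and the orange dial at (374,212), its slot almost parallel to the hinge. The scene view agrees: the tin is behind the hinge, and the filter and bottle are left of the packer. I estimate a cover angle of about 0.56 rad, packer yaw of about -0.07 and latch of about 0.1. I'll raise the arm, shut the fingers and travel above everything.

```bash
python3 -m jog '[[[0,0,-45,0,0,0,0],[0,0,-45,0,0,0,0],[0,0,-45,0,0,0,0],[-35,-27,0,0,0,0,0],[-35,-27,0,0,0,0,0]]]'
python3 -m jog '[[[-35,-27,0,0,0,0,0],[-35,-27,0,0,0,0,0],[-35,-27,0,0,0,0,0],[-35,-27,0,0,0,0,0],[-35,-27,0,0,0,0,0]]]'
python3 -m jog '[[[-35,-27,0,0,0,0,0],[-35,-27,0,0,0,0,0],[-35,-27,0,0,0,0,0],[-35,-27,0,0,0,0,0],[-35,-27,0,0,0,0,0]]]'
python3 - <<'E'
from h import *
st(); print(bot.tip_reach)
E
```

```text
clock: 1.5
position: [0.1989, 0.5394, 0.4398]
tool_rot: [3.14, 0.0, 2.913]
force: [0.3, 0.6, -1.5]
grip_width: 0.0123
finger_force: 0.0
clock: 2.0
position: [0.3391, 0.3667, 0.4391]
tool_rot: [3.141, 0.0, 2.911]
force: [0.4, 0.5, 0.5]
grip_width: 0.0002
finger_force: 0.0
clock: 2.5
position: [0.4786, 0.1953, 0.4392]
tool_rot: [3.141, 0.0, 2.911]
force: [1.1, 1.6, -0.4]
grip_width: 0.0003
finger_force: 0.0
{'clock': 2.5, 'qpos': [-0.703, 0.226, 0.248, 1.702, -0.059, 1.22, 0.899], 'position': [0.479, 0.195, 0.439], 'tool_rot': [3.141, 0.0, 2.911], 'force': [1.142, 1.606, -0.374], 'grip_width': 0.0}
0.0726
```

```bash
python3 -m jog '[[[-32,-28,0,0,0,0,0],[-32,-28,0,0,0,0,0],[-32,-28,0,0,0,0,0],[-32,-27,0,0,0,0,0],[0,0,0,0,0,0,0]]]'
python3 - <<'E'
from h import *
s=st()
f=shot('wrist','w1.png')
T=np.eye(4);T[:3,:3]=Ro.from_euler('xyz',s['tool_rot']).as_matrix();T[:3,3]=s['position']
pts(f,['cover_push','latch_slot','latch_mark','packer_hinge'])
f=shot('top'); pts(f,['cover_push','latch_slot','latch_mark','packer_hinge'])
E
```

```text
clock: 3.0
position: [0.5788, 0.0545, 0.4386]
tool_rot: [-3.139, 0.001, 2.905]
force: [-1.4, 0.0, 0.2]
grip_width: -0.0
finger_force: 0.0
{'clock': 3.0, 'qpos': [-0.438, 0.353, 0.335, 1.547, -0.117, 1.262, 1.248], 'position': [0.579, 0.055, 0.439], 'tool_rot': [-3.139, 0.001, 2.905], 'force': [-1.363, 0.022, 0.239], 'grip_width': -0.0}
cover_push [([0.5897, 0.0546, 0.2918], 0.86)]
latch_slot [([0.5796, -0.0264, 0.3247], 0.87)]
latch_mark [([0.5642, -0.066, 0.3248], 0.95)]
packer_hinge []
cover_push []
latch_slot []
latch_mark []
packer_hinge [([0.712, -0.04, 0.1994], 0.66)]
```

View pics/w1.png

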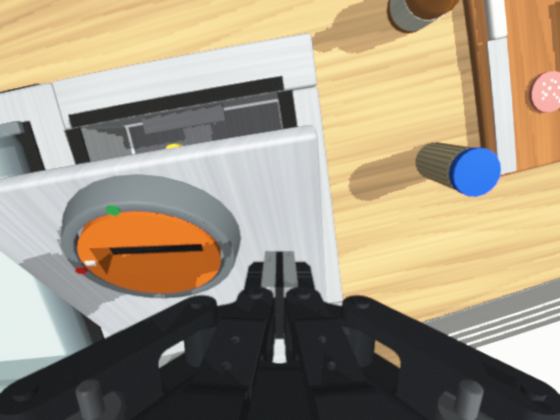

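The wrist view shows the fingertips (280,260) over bare cover, left of the bezel, with the cover's left edge near column 325. Pressing straight down is clear.

```bash
python3 -m jog '[[[0,0,30,0,0,0,0],[0,0,25,0,0,0,0],[0,0,10,0,0,0,0],[0,0,10,0,0,0,0],[0,0,10,0,0,0,0]]]'
python3 -m jog '[[[0,0,10,0,0,0,0],[0,0,10,0,0,0,0],[0,0,10,0,0,0,0],[0,0,10,0,0,0,0],[0,0,8,0,0,0,0]]]'
python3 -m jog '[[[0,0,6,0,0,0,0],[0,0,5,0,0,0,0],[0,0,4,0,0,0,0],[0,0,2,0,0,0,0],[0,0,0,0,0,0,0]]]'
```

```text
clock: 4.0
position: [0.5773, 0.0596, 0.3542]
tool_rot: [3.141, 0.001, 2.911]
force: [-0.6, -0.1, 3.4]
grip_width: -0.0005
finger_force: 1.4
clock: 4.5
position: [0.5767, 0.0596, 0.3049]
tool_rot: [-3.141, -0.001, 2.911]
force: [-1.5, 0.3, 2.8]
grip_width: 0.0002
finger_force: 1.3
clock: 5.0
position: [0.577, 0.0596, 0.2888]
tool_rot: [-3.142, 0.0, 2.911]
force: [-0.4, -0.1, 0.0]
grip_width: 0.0001
finger_force: 0.0
```

```bash
for i in 1; do python3 -m jog '[[[0,0,3,0,0,0,0],[0,0,2,0,0,0,0],[0,0,1,0,0,0,0],[0,0,0,0,0,0,0]]]'; done
python3 -m jog '[[[0,0,1,0,0,0,0],[0,0,1,0,0,0,0],[0,0,0,0,0,0,0]]]'
```

```text
clock: 5.4
position: [0.577, 0.0595, 0.2845]
tool_rot: [3.141, 0.001, 2.911]
force: [-10.9, -0.6, 27.9]
grip_width: 0.0001
finger_force: 14.2
clock: 5.7
position: [0.5771, 0.0595, 0.2842]
tool_rot: [3.139, 0.002, 2.91]
force: [-22.6, -1.1, 57.5]
grip_width: 0.0001
finger_force: 29.0
```

```bash
python3 -m jog '[[[0,0,-10,0,0,0,0],[0,0,-40,0,0,0,0],[0,0,-40,0,0,0,0],[0,0,-40,0,0,0,0],[0,0,0,0,0,0,0]]]'
python3 - <<'E'
from h import *
s=st()
N=['latch_slot','latch_mark','cover_push','packer_hinge']
f=shot('wrist','w2.png'); pts(f,N[:3]); r=bot.trace('latch_slot',f)
if r: m=r[0]['region']; print(m.sum(),cv2.fitEllipse(np.argwhere(m)[:,::-1].astype(np.float32)))
f=shot('wrist'); pts(f,N[:3])
f=shot('scene'); pts(f,N)
E
```

```text
clock: 6.2
position: [0.5782, 0.0594, 0.4159]
tool_rot: [3.138, 0.007, 2.91]
force: [0.1, 0.3, -0.8]
grip_width: -0.0
finger_force: 0.0
{'clock': 6.2, 'qpos': [-0.442, 0.363, 0.329, 1.589, -0.124, 1.202, 1.251], 'position': [0.578, 0.059, 0.416], 'tool_rot': [3.138, 0.007, 2.91], 'force': [0.144, 0.338, -0.807], 'grip_width': -0.0}
latch_slot [([0.5389, -0.0214, 0.2297], 0.61)]
latch_mark [([0.5207, -0.061, 0.2299], 0.83)]
cover_push [([0.5565, 0.0604, 0.2085], 0.73)]
9050 ((164.23313903808594, 169.7058563232422), (85.0560531616211, 90.36070251464844), 129.67869567871094)
latch_slot [([0.5343, -0.023, 0.2265], 0.96), ([0.5594, 0.057, 0.209], 0.69)]
latch_mark [([0.5205, -0.0616, 0.2331], 0.62)]
cover_push [([0.5576, 0.0551, 0.2095], 0.71)]
latch_slot [([0.5298, -0.026, 0.226], 0.64)]
latch_mark [([0.5224, -0.0565, 0.231], 0.92)]
cover_push [([0.556, 0.0521, 0.2139], 0.94)]
packer_hinge [([0.7127, -0.0325, 0.1964], 0.93)]
```

View pics/w2.png

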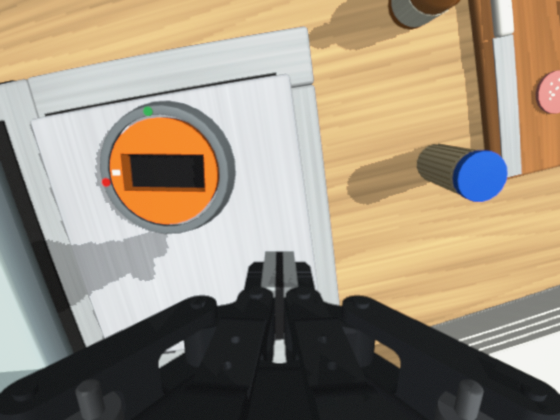

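The cover is shut. The dial is centred near (163,170), with the slot level in the image and the mark at (116,173). Next I'll get the dial centre and slot angle from the pixels.

```bash
cat >> h.py <<'E'
def w2p(f,s,uv,z):
    K=np.array(f['intrinsics']); T=np.eye(4);T[:3,:3]=Ro.from_euler('xyz',s['tool_rot']).as_matrix();T[:3,3]=s['position']
    T=T@np.array(f['tool_from_camera'])
    n=cv2.undistortPoints(np.float64(uv).reshape(-1,1,2),K,np.array([f['k1'],0,0,0.])).reshape(-1,2)
    d=np.c_[n,np.ones(len(n))]@T[:3,:3].T; o=T[:3,3]
    return (o+d*((z-o[2])/d[:,2:]))[:,:2]
def dial(f,s):
    hsv=cv2.cvtColor(f['img'],cv2.COLOR_RGB2HSV)
    m=cv2.inRange(hsv,(5,150,120),(22,255,255)); m[240:,230:]=0
    c=max(cv2.findContours(m,cv2.RETR_EXTERNAL,cv2.CHAIN_APPROX_NONE)[0],key=cv2.contourArea)
    h=w2p(f,s,cv2.convexHull(c)[:,0],.230); (cx,cy),r=cv2.minEnclosingCircle(h.astype(np.float32)*1000)
    fill=cv2.drawContours(np.zeros_like(m),[c],-1,255,-1)
    e=cv2.fitEllipse(h.astype(np.float32)*1000)
    v=hsv[:,:,2].copy(); b=((fill>0)&(v<60)).astype(np.uint8)
    p=np.argwhere(b)[:,::-1]; q=w2p(f,s,p,.214); q0=q.mean(0); u=np.linalg.svd(q-q0,full_matrices=False)[2][0]
    w=((fill>0)&(hsv[:,:,1]<70)&(v>170)); mk=w2p(f,s,np.argwhere(w)[:,::-1],.23).mean(0) if w.any() else None
    print('circle',cx,cy,r,'ell',e,'floor',q0,'dir',u,'ext',np.ptp((q-q0)@u),'mark',mk)
E
python3 - <<'E'
from h import *
s=st(); f=shot('wrist'); dial(f,s)
E
```

```text
{'clock': 6.9, 'qpos': [-0.441, 0.368, 0.328, 1.595, -0.125, 1.199, 1.251], 'position': [0.577, 0.06, 0.411], 'tool_rot': [-3.141, -0.0, 2.911], 'force': [-0.333, -0.829, 0.773], 'grip_width': -0.0}
circle 530.8819580078125 -21.93378448486328 43.310577392578125 ell ((531.0056762695312, -22.076889038085938), (84.06792449951172, 86.73243713378906), 12.430302619934082) floor [ 0.53169917 -0.02454361] dir [0.2507963  0.96803988] ext 0.06016869934829405 mark [ 0.5220047 -0.0590527]
```

```bash
python3 -m jog '[[[13,-45,0,0,0,0,0.3],[13,-45,0,0,0,-0.0,0.3],[0,0,35,0,0,0.015,0.3],[0,0,20,0,0,0,0.3],[0,0,0,0,0,0,0.3]]]'
python3 - <<'E'
from h import *
s=st(); f=shot('wrist','w3.png'); dial(f,s)
E
```

```text
clock: 7.45
position: [0.5301, -0.0222, 0.3541]
tool_rot: [-3.14, -0.003, 2.896]
force: [0.3, 0.4, 0.3]
grip_width: 0.0257
finger_force: 0.0
{'clock': 7.45, 'qpos': [-0.338, 0.333, 0.349, 1.799, -0.13, 1.035, 1.385], 'position': [0.53, -0.022, 0.354], 'tool_rot': [-3.14, -0.003, 2.896], 'force': [0.347, 0.413, 0.284], 'grip_width': 0.026}Traceback (most recent call last):
  File "<stdin>", line 2, in <module>
  File "h.py", line 28, in dial
    p=np.argwhere(b)[:,::-1]; q=w2p(f,s,p,.214); q0=q.mean(0); u=np.linalg.svd(q-q0,full_matrices=False)[2][0]
                                ~~~^^^^^^^^^^^^
  File "h.py", line 17, in w2p
    n=cv2.undistortPoints(np.float64(uv).reshape(-1,1,2),K,np.array([f['k1'],0,0,0.])).reshape(-1,2)
      ~~~~~~~~~~~~~~~~~~~^^^^^^^^^^^^^^^^^^^^^^^^^^^^^^^^^^^^^^^^^^^^^^^^^^^^^^^^^^^^^
cv2.error: OpenCV(4.12.0) /io/opencv/modules/calib3d/src/undistort.dispatch.cpp:347: error: (-215:Assertion failed) CV_IS_MAT(_src) && CV_IS_MAT(_dst) && (_src->rows == 1 || _src->cols == 1) && (_dst->rows == 1 || _dst->cols == 1) && _src->cols + _src->rows - 1 == _dst->rows + _dst->cols - 1 && (CV_MAT_TYPE(_src->type) == CV_32FC2 || CV_MAT_TYPE(_src->type) == CV_64FC2) && (CV_MAT_TYPE(_dst->type) == CV_32FC2 || CV_MAT_TYPE(_dst->type) == CV_64FC2) in function 'cvUndistortPointsInternal'
```

View pics/w3.png

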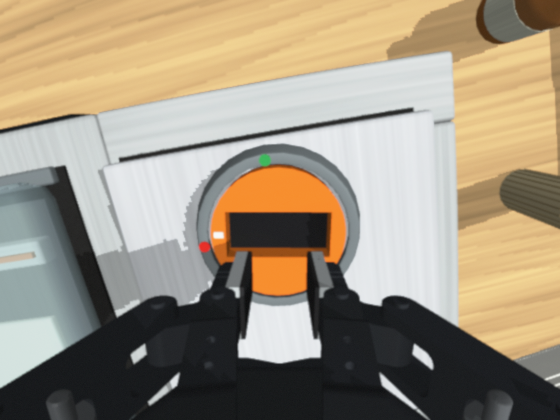

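```bash
python3 - <<'E'
from h import *
s=st(); f=shot('wrist'); 
q=w2p(f,s,[[226,212],[331,212],[331,256],[226,256],[278.5,234]],.230); print(q, q[:4].mean(0), np.linalg.norm(q[0]-q[1]),np.linalg.norm(q[1]-q[2]))
p=w2p(f,s,[[218,235],[265,160],[205,247]],.230); print('mark green red',p)
pts(f,['latch_slot'])
hsv=cv2.cvtColor(f['img'],cv2.COLOR_RGB2HSV); m=cv2.inRange(hsv,(5,150,120),(22,255,255))
ys,xs=np.nonzero(m[:225]); h=cv2.convexHull(np.c_[xs,ys].astype(np.int32))[:,0]; h=h[h[:,1]<215]
g=w2p(f,s,h,.23); A=np.c_[2*g,np.ones(len(g))]; x=np.linalg.lstsq(A,(g**2).sum(1),rcond=None)[0]; print('c',x[:2],np.sqrt(x[2]+x[0]**2+x[1]**2))
E
```

```text
{'clock': 7.5, 'qpos': [-0.339, 0.331, 0.349, 1.797, -0.129, 1.037, 1.384], 'position': [0.531, -0.022, 0.356], 'tool_rot': [-3.141, -0.001, 2.896], 'force': [0.646, 0.614, 0.798], 'grip_width': 0.026}
[[ 0.51025145 -0.05026749]
 [ 0.52611405  0.0128669 ]
 [ 0.55503836  0.00694085]
 [ 0.53853755 -0.05874581]
 [ 0.53217817 -0.02222178]] [ 0.53248535 -0.02230139] 0.06509665356745954 0.029525140028493317
mark green red [[ 0.52352515 -0.05953506]
 [ 0.48512703 -0.01863839]
 [ 0.52930789 -0.07005177]]
latch_slot [([0.5358, -0.0222, 0.2314], 0.94)]
c [ 0.52855924 -0.02206697] 0.0408755072262634
```

```bash
python3 -m jog '[[[-1,0,30,0,0,0,0.3],[0,0,13,0,0,0,0.3],[0,0,6,0,0,0,0.3],[0,0,5,0,0,0,0.3],[0,0,0,0,0,0,0.3]]]'
python3 -m jog '[[[0,0,4,0,0,0,0.3],[0,0,3,0,0,0,0.3],[0,0,2,0,0,0,0.3],[0,0,0,0,0,0,0.3]]]'
```

```text
clock: 8.1
position: [0.5321, -0.0223, 0.3021]
tool_rot: [-3.142, 0.0, 2.896]
force: [0.0, -0.0, 0.2]
grip_width: 0.0256
finger_force: 0.0
clock: 8.5
position: [0.5319, -0.0223, 0.2927]
tool_rot: [-3.142, -0.0, 2.896]
force: [-0.6, 0.8, -0.3]
grip_width: 0.0255
finger_force: 0.0
```

```bash
python3 -m jog '[[[0,0,2,0,0,0,0.3],[0,0,1,0,0,0,0.3],[0,0,0,0,0,0,0.3]]]'
python3 -m jog '[[[0,0,0,0,0,0.1,0.3],[0,0,0,0,0,0.1,0.3],[0,0,0,0,0,0.1,0.3],[0,0,0,0,0,0,0.3]]]'
python3 -c "
from h import *
s=st();print(s['moment'])"
```

```text
clock: 8.8
position: [0.5319, -0.0223, 0.2898]
tool_rot: [-3.142, -0.0, 2.896]
force: [-0.2, -0.3, 0.3]
grip_width: 0.0259
finger_force: 0.0
clock: 9.2
position: [0.5316, -0.0217, 0.2898]
tool_rot: [-3.142, -0.001, 2.593]
force: [-3.8, 2.9, 2.6]
grip_width: 0.0257
finger_force: 2.2
{'clock': 9.2, 'qpos': [-0.372, 0.418, 0.403, 1.875, -0.207, 0.89, 1.154], 'position': [0.532, -0.022, 0.29], 'tool_rot': [-3.142, -0.001, 2.593], 'force': [-3.821, 2.904, 2.637], 'grip_width': 0.026}
[0.58829349 0.74993299 0.08252591]
```

```bash
python3 -m jog '[[[0,0,0,0,0,0.1,0.3],[0,0,0,0,0,0.1,0.3],[0,0,0,0,0,0.1,0.3],[0,0,0,0,0,0.1,0.3],[0,0,0,0,0,0.1,0.3]]]'
python3 -m jog '[[[0,0,0,0,0,0.1,0.3],[0,0,0,0,0,0.1,0.3],[0,0,0,0,0,0.1,0.3],[0,0,0,0,0,0.1,0.3],[0,0,0,0,0,0.1,0.3]]]'
python3 -m jog '[[[0,0,0,0,0,0.05,0.3],[0,0,0,0,0,0.05,0.3],[0,0,0,0,0,0,0.3]]]'
python3 -c "
from h import *
s=st();print(s['moment'])"
```

```text
clock: 9.7
position: [0.5321, -0.022, 0.29]
tool_rot: [3.141, -0.0, 2.092]
force: [0.6, 0.9, -0.9]
grip_width: 0.0256
finger_force: 4.4
clock: 10.2
position: [0.5323, -0.0226, 0.2901]
tool_rot: [3.141, 0.001, 1.592]
force: [2.2, -3.0, -3.0]
grip_width: 0.0259
finger_force: 5.4
clock: 10.5
position: [0.5323, -0.0227, 0.29]
tool_rot: [3.141, 0.001, 1.495]
force: [3.0, -4.6, -2.2]
grip_width: 0.0254
finger_force: 3.5
{'clock': 10.5, 'qpos': [-0.57, 0.477, 0.693, 1.884, -0.378, 0.914, 0.227], 'position': [0.532, -0.023, 0.29], 'tool_rot': [3.141, 0.001, 1.495], 'force': [3.02, -4.645, -2.2], 'grip_width': 0.025}
[-0.9517554  -0.58058749  0.11191376]
```

```bash
for r in 1; do python3 -m jog '[[[0,0,0,0,0,0.05,0.3],[0,0,0,0,0,0.05,0.3],[0,0,0,0,0,0,0.3]]]'; python3 -c "
from h import *
s=bot.observe();print(s['moment'])"; python3 -m jog '[[[0,0,0,0,0,0.04,0.3],[0,0,0,0,0,0,0.3]]]'; python3 -c "
from h import *
s=bot.observe();print(s['moment'])"; done
```

```text
clock: 10.8
position: [0.5323, -0.0229, 0.29]
tool_rot: [3.141, 0.001, 1.395]
force: [1.9, -5.3, -2.1]
grip_width: 0.0257
finger_force: 4.3
[-1.18893618 -0.69975744  0.12474359]
clock: 11.0
position: [0.5322, -0.0229, 0.29]
tool_rot: [3.141, 0.001, 1.356]
force: [2.8, -5.1, -1.8]
grip_width: 0.0253
finger_force: 4.8
[-1.25887847 -0.62572119  0.22420006]
```

```bash
m='from h import *
s=bot.observe();print(s["moment"])'; python3 -m jog '[[[0,0,0,0,0,0.03,0.3],[0,0,0,0,0,0,0.3]]]'; python3 -c "$m"; python3 -m jog '[[[0,0,0,0,0,0.03,0.3],[0,0,0,0,0,0,0.3]]]'; python3 -c "$m"
```

```text
clock: 11.2
position: [0.5322, -0.023, 0.29]
tool_rot: [3.141, 0.001, 1.326]
force: [2.5, -6.3, -1.9]
grip_width: 0.0259
finger_force: 5.1
[-1.27170316 -0.68304215  0.20358446]
clock: 11.4
position: [0.5322, -0.023, 0.29]
tool_rot: [3.141, 0.001, 1.296]
force: [3.1, -5.9, -1.7]
grip_width: 0.0254
finger_force: 5.2
[-1.32189213 -0.66707437  0.20308959]
```

```bash
m='from h import *
s=bot.observe();print(s["moment"])'; python3 -m jog '[[[0,0,0,0,0,0.03,0.3],[0,0,0,0,0,0,0.3]]]'; python3 -c "$m"; python3 -m jog '[[[0,0,0,0,0,0.03,0.3],[0,0,0,0,0,0,0.3]]]'; python3 -c "$m"
python3 - <<'E'
from h import *
s=st(); f=shot('wrist','w4.png')
E
```

```text
clock: 11.6
position: [0.5322, -0.023, 0.29]
tool_rot: [3.141, 0.001, 1.266]
force: [2.3, -6.4, -2.7]
grip_width: 0.0254
finger_force: 5.2
[-1.3826691  -0.61379516  0.14893207]
clock: 11.8
position: [0.5322, -0.023, 0.29]
tool_rot: [3.141, 0.001, 1.236]
force: [3.2, -5.7, -2.1]
grip_width: 0.0255
finger_force: 7.3
[-1.44061807 -0.61361681  0.2478187 ]
{'clock': 11.8, 'qpos': [-0.614, 0.499, 0.764, 1.886, -0.425, 0.926, 0.016], 'position': [0.532, -0.023, 0.29], 'tool_rot': [3.141, 0.001, 1.236], 'force': [3.214, -5.697, -2.129], 'grip_width': 0.025}
```

View pics/w4.png

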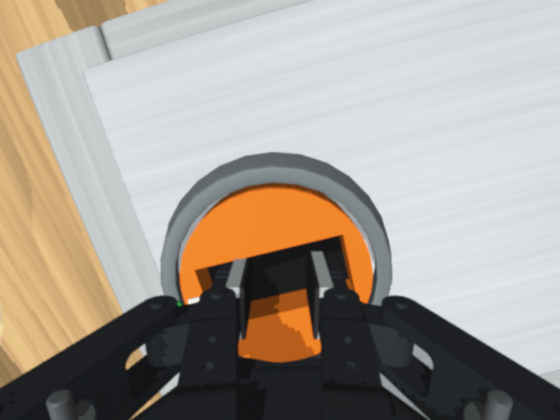

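The fingers are in the slot, whose front edge runs from (196,268) to (343,236). The slot lags the tool by about 0.2 rad. I'll work out the slot angle in world coordinates.

```bash
python3 - <<'E'
from h import *
s=bot.observe(); f=shot('wrist')
q=w2p(f,s,[[196,268],[343,236]],.23); d=q[0]-q[1]; print('slot ang vs -x',np.arctan2(-d[1],-d[0]))
q=w2p(f,s,[[85,70],[128,195]],.212); d=q[0]-q[1]; print('front edge dir vs y',q,np.arctan2(-d[0],d[1]), np.arctan2(d[0],-d[1]))
a=shot('scene'); pts(a,['latch_slot','latch_mark'])
E
python3 -m jog '[[[0,0,0,0,0,0.04,0.3],[0,0,0,0,0,0.04,0.3],[0,0,0,0,0,0,0.3]]]'
python3 -c 'from h import *
s=bot.observe();print(s["moment"])'
```

```text
slot ang vs -x -0.10449503248534137
front edge dir vs y [[0.48373846 0.08974021]
 [0.47770844 0.03363661]] -0.10706901158427828 3.034523642005515
latch_slot [([0.5288, -0.0229, 0.2294], 0.77)]
latch_mark [([0.493, -0.0207, 0.2309], 0.59)]
clock: 12.35
position: [0.5315, -0.0231, 0.29]
tool_rot: [-3.141, 0.002, 1.157]
force: [-6.1, -5.8, 11.5]
grip_width: 0.0257
finger_force: 41.1
[-1.62103404  1.03660196  1.13424959]
```

The moment jumped to 1.1 N m, so the dial is hard against its stop. I'll unload, lift out and check.

```bash
python3 -m jog '[[[0,0,0,0,0,-0.09,0.3],[0,0,0,0,0,-0.09,0.3],[0,0,-5,0,0,-0.05,0.3],[0,0,-15,0,0,0,0.3],[0,0,-30,0,0,0,0.3]]]'
python3 -m jog '[[[0,0,-45,0,0,0,0.3],[30,-35,-10,0,0,0,0.3],[30,-35,0,0,0,0,0.3],[30,-35,0,0,0,0,0.3],[0,0,0,0,0,0,0.3]]]'
python3 - <<'E'
from h import *
s=st(); f=shot('wrist','w5.png'); pts(f,['latch_slot','latch_mark','cover_push'])
f=shot('top'); pts(f,['latch_slot','latch_mark','grease_tin'])
E
```

```text
clock: 12.85
position: [0.5313, -0.0221, 0.3393]
tool_rot: [-3.139, 0.001, 1.388]
force: [0.2, 0.4, 0.6]
grip_width: 0.0257
finger_force: 0.0
clock: 13.35
position: [0.4425, 0.0904, 0.3948]
tool_rot: [-3.14, -0.002, 1.396]
force: [0.6, -0.2, 0.5]
grip_width: 0.0255
finger_force: 0.0
{'clock': 13.35, 'qpos': [-1.034, 0.18, 0.821, 1.938, -0.152, 1.087, -0.324], 'position': [0.442, 0.09, 0.395], 'tool_rot': [-3.14, -0.002, 1.396], 'force': [0.619, -0.234, 0.494], 'grip_width': 0.025}
latch_slot []
latch_mark []
cover_push [([0.5592, 0.0564, 0.2094], 0.68)]
latch_slot [([0.5297, -0.0278, 0.2334], 0.94)]
latch_mark [([0.4882, -0.0189, 0.2304], 0.73)]
grease_tin [([0.7554, -0.0975, 0.1997], 0.7)]
```

View pics/w5.png

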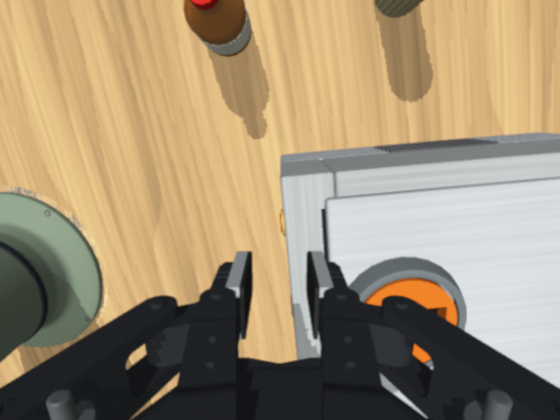

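The wrist view is off to the side and the fingers hide half the dial at (410,310). The fingers are clear of everything, so I'll check from the top camera.

```bash
python3 - <<'E'
from h import *
f=shot('top'); cv2.imwrite('pics/t2.png',cv2.resize(f['img'][110:290,290:540],None,fx=3.2,fy=3.2,interpolation=cv2.INTER_CUBIC)[:,:,::-1])
E
```

```text
(no output)
```

View pics/t2.png

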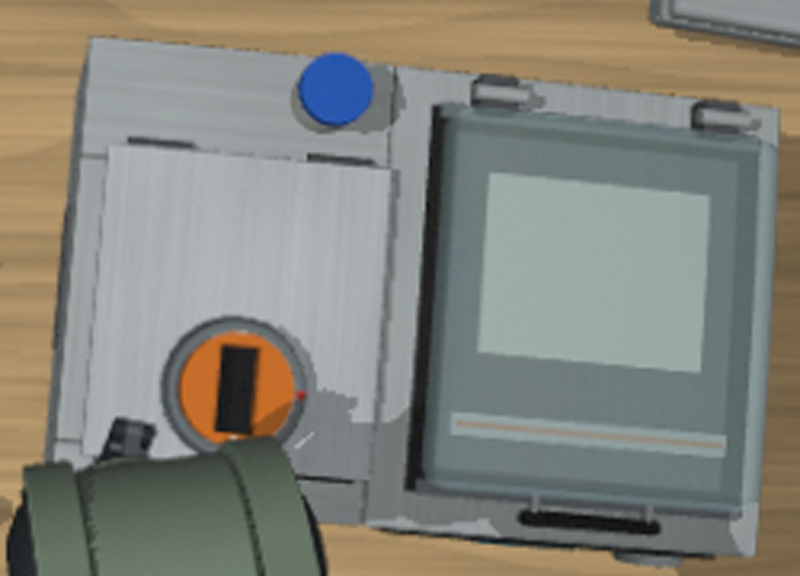

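The enlarged top view shows the cover flush. The slot, (238,345) to (234,435), is parallel to the cover's sides with the mark at the front, and the tin hasn't moved. The robot is touching nothing.

```bash
python3 -c "
from workcell import bot
print(bot.job_done())"
```

```text
the job is handed in; nothing more can be done
None
```

The cover is pushed fully shut and the latch is turned clockwise to its stop, so the bay is locked; I handed the job in at about 13.5 s with the robot touching nothing.

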